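# Level the tilting drill table and drive in its tapered lock pin

### The arm

A 6-joint arm with a two-finger parallel gripper is mounted at the origin on the work surface. World frame = base frame: x ahead of the robot, y to its left, z up, the work surface at z = 0. Lengths are in m, angles in rad, forces in N, time in s.
With the tool pointing down it reaches from about 0.3 to 0.875 m from the base axis. Payload 6.4 kg.
Tool frame: the origin (TCP) lies midway between the tips of the shut fingers; the grasp point (between the pads) lies 19 mm behind it (ctrl.tcp_to_grasp is the distance from the TCP to the grasp point, in m); z points along the fingers, y is the direction in which the jaws open and shut (so a half turn about z gives the same grasp; the last joint's range is limited). The gripper opens to 85 mm and grips with 20 to 120 N. Pads are 22 mm wide; open, the fingers measure 114 mm over their backs; the gripper's body (76 mm by 85 mm) begins 54 mm behind the grasp point. The pads swing forward as they close: fully open they stand 13 mm farther back than shut.
Start: joints at [-1.313, 0.181, 1.607, -0, 1.354, -0.206], TCP at [0.257, -0.514, 0.231] pointing down, gripper open.
Joint ranges: [-2.99, 2.99], [-0.89, 2.07], [0.3, 2.58], [-1.14, 4.28], [0, 2.63], [-3.12, 3.12]. Speed limits (rad/s): [2.57, 2.57, 3.01, 3.14, 3.14, 3.14].

### API

Orientations are given as a unit quaternion [w, x, y, z].
In Python, from bench import monitor, imaging, order, spotter, ctrl gives the robot as it stands.
- The arm moves only by the shell command python3 -m pendant 'ROWS'. ROWS is JSON, a list that holds one entry, the list of rows, each a list of 5 numbers: the shift along the world's x, y, z in mm, then the turn about the world's z in degrees, then the finger opening in mm, from 0 to 85.4. A call has 1 to 8 rows; each row shifts and turns the commanded pose from where the row before left it; what a row does not reach is not made up. A row lasts 1/8 s, in which the tool goes at most 62.5 mm and 10.7 degrees, less where a joint would pass 70% of its speed; a pose out of reach is approached as far as the arm can. A call with a gripper value outside its range is refused whole. The fingers move at their own pace and stop on an object; the grip force is fixed at half the most. Time passes only in rows, so rows that do not move let the fingers close. It gives the time, the measured TCP pose, the force and the opening at its end, in the units of the state.
- monitor.get_obs(): the state, without advancing time (a new reading comes with each control period).
- imaging.camera(name): name is "scene" or "top"; returns a dict with "img" (400x640x3 uint8, red, green, blue), "vfov" (degrees; the focal length in pixels is half the picture's height over the tangent of half this angle, whatever the lens; pixels are square), "cx", "cy" (the principal point, pixels), "origin" and "orientation" of the camera in the world. Camera axes: x right, y down, z forward; pixel columns grow to the right and rows downward; lengths in m; the calibration is good to about 2 mm. A picture is of the moment at which its call begins. There is no depth.
- order.hand_in(): hands the job in, once; it reports no verdict.
Trained networks look in the newest picture that a camera, given by its name, has taken for a name from the list of things; names that differ only in an ending like _2 or _b are one class to them, and where a whole thing is asked for, a point or a joint stands for the part that bears it (a point fixed in the world has none). Each returns a list of dicts, best first, with "confidence" (0 to 1); they miss things now and then, are a little off and sometimes report something else, mostly with a low value. They report only what shows in the picture. A call takes as long as a camera call. They do not tell look-alikes from the thing itself.
- spotter.recognise(camera, thing): "at" ([x, y, z] in m, in the coordinates of the camera as it stood for that picture, good to about 4 mm: the middle of the surface that is visible of it).
- spotter.tip_of(camera, thing): "at" ([x, y, z] in m, in the coordinates of the camera as it stood for that picture, good to about 4 mm: a listed point, or the origin of a listed thing).
The state is a dict: "time_s": time; "q": joint angles; "dq": joint speeds; "joint_efforts": joint torques, N m; "eef_pos": TCP position; "eef_rot": TCP orientation; "wrist_force": force on the tool from outside, world axes, zero at the start; "torque": the same for the moment, N m; "opening": opening from 0.0 (shut) to 1.0 (fully open).
Only numpy, scipy, OpenCV 4.12 (cv2) and the standard library are available. Lean on these libraries where they do the work, as an engineer would, in place of code of your own. Each camera call takes 0.05 s, during which the arm holds its last target. There are 200 camera calls.

### The job

Get the tilting drill table ready for drilling square: push its raised top down flat and drive the red-headed tapered lock pin through the guide block, the lug on the side of the top and the cheek behind it, until its shoulder is fully home against the guide block and the pin holds the top level by itself. Leave the tools, the bottle and the spare disc lying around it where they are.

Things in the scene. Friction and masses are not known exactly. Their poses are not given: they have to be found in the camera images.
- fixture: Blue cast base of the tilting drill table, fixed to the bench, 260 x 295 mm, 16 mm thick. Origin: on the bench surface under the middle of the tilting top. x axis: from the top's free front edge (robot side) towards the hinge; y axis: the way the lock pin is driven; z up. Hinge axis: along y at x = 105, z = 78 mm. Lock-pin axis: along y at x = -10, z = 62 mm.
- tilt_top (a joint): Tilt of the hinged top, rad: 0 = level on its stop screws (goes no lower), more = front edge raised; starts 0.14 to 0.30. A spring lifts it and the hinge is stiff: it stays at any angle above about 0.03; pressed lower and released it springs back to about 0.03, and the tapered pin pulls it level from there. Pressing the lip to level takes about 5 N, driving the pin about 5 to 12 N.
- push_lip (a point): Place to push down: on the upper face of the tilting aluminium top (200 x 180 x 12 mm), middle of its bare front lip, 18 mm in from the front edge and 197 mm from the hinge. When level it is at x = -92, y = 0, z = 97 mm in the fixture's frame. The lip is 37 mm deep; behind it lie a plywood disc (10 mm above the lip) and two clamps at y = +-76 mm (37 mm above the lip).
- lug_hole (a point): Centre of the 19.4 mm hole in the steel side lug of the tilting top, on the lug's face towards the guide block; 115 mm in front of the hinge. In line with the guide bore when the top is level (then at y = -104 mm of the fixture); about 3.5 mm too high at tilt 0.03. The tip enters only if the hole is within about 5 mm of the pin's line. Lug 12 mm thick; the fixed cheek with its hole is 4 mm behind.
- guide_mouth (a point): Centre of the outer mouth (brass ring) of the guide block's 19.2 mm bore, 62 mm above the bench, at x = -10, y = -178 mm of the fixture, same axes. The pin goes in along +y and its shoulder ends here. The blue block is 56 mm wide, 44 mm deep along the bore, its top 92 mm above the bench; then come a 30 mm gap and the lug.
- pin_shoulder (a point): Centre of the lock pin's shoulder, where the 18 mm shank meets the head's 28 mm collar. The loose pin lies in the guide bore, +y axis to its tip, and starts with the shoulder 66 to 72 mm short of guide_mouth (the distance to drive it). From the shoulder: 100 mm plain shank, then a 36 mm taper to a 5 mm tip.
- pin_head (a point): Centre of the flat outer end of the lock pin's red head, 34 mm behind the shoulder; the head is 34 mm in diameter and 28 mm long, behind a 6 mm steel collar. Push here along +y to drive the pin.
- pin_tip (a point): Tip of the lock pin, 136 mm ahead of the shoulder; at the start it stands 4 to 10 mm short of the lug. The pin hangs slightly head-down in its bore (about 3 degrees), so the tip starts 2 to 3 mm above the bore's line.
- drill_bit: Loose twist drill lying on the bench beside the fixture, 12 mm thick, 145 mm long along its x axis, origin under its middle. Leave alone.
- countersink: Loose steel countersink standing on the bench behind the fixture, 44 mm wide, 62 mm tall, origin at its foot. Leave alone.
- brush: Loose bench brush lying on the bench beside the fixture, 180 mm long along its x axis. Leave alone.
- spare_disc: Loose laser-cut plywood disc lying flat on the bench to the left, 210 mm in diameter, 4 mm thick, origin under its centre. Leave alone.
- screwdriver: Loose red screwdriver lying on the bench to the right, 190 mm long along its x axis. Leave alone.
- oil_can: White bottle standing on the bench to the right, 56 mm in diameter, 130 mm tall. Leave alone.
Mind the look-alikes: they are no part of the job. What is shaped like the part that bears pin_shoulder but pink or purple is not meant.

How it is judged:
At the end, for the whole second after the job is handed in: The tilting top is level to within 0.02 rad (about 1 degree) and at rest, held by the lock pin, whose shoulder is within 5 mm of the mouth of the guide bore and whose axis is within 0.06 rad of the bore's (value of joint tilt_top below 0.02 rad and distance between pin_shoulder and guide_mouth below 0.005 m and angle between the y axis of pin_shoulder and the y axis of guide_mouth, either way round below 0.06 rad and velocity of joint tilt_top below 0.02 rad/s); the robot touches nothing.
It fails at once if the drill bit, countersink, brush, screwdriver, bottle or spare disc is moved by more than 30 mm (distance of any of drill_bit, countersink, brush, spare_disc, screwdriver, oil_can from where it was at the start of the episode above 0.03 m).
It also fails if it takes over 42 s, if anything falls off the work surface, if the arm or the gripper's body presses on something with over 40 N, if the wrist force passes 120 N, or if a joint passes its speed limit or range.

## Working session

There is one attempt and no reset: what is moved stays moved. The work goes in short steps, Python scripts to look and compute and a shell command to move; the robot and the scene stay as the last step left them, time stands still between calls to the robot, and variables do not carry over. Pictures are saved under pics/ and viewed, about 8 in all and at most 12, crops included, and the job is handed in when it is done.

```bash
mkdir -p pics
cat > h.py <<'E'
import numpy as np, cv2
from scipy.spatial.transform import Rotation as R
from bench import monitor, imaging, order, spotter, ctrl
def rot(q): return R.from_quat([q[1],q[2],q[3],q[0]])
def world(c,p): return rot(c["orientation"]).apply(p)+np.array(c["origin"])
def proj(c,P):
    p=rot(c["orientation"]).inv().apply(np.array(P)-np.array(c["origin"]))
    f=200/np.tan(np.radians(c["vfov"])/2); return [c["cx"]+f*p[0]/p[2],c["cy"]+f*p[1]/p[2]]
def save(c,n): cv2.imwrite("pics/"+n,c["img"][:,:,::-1])
E
python3 - <<'E'
from h import *
for n in ("scene","top"):
    c=imaging.camera(n); save(c,n+"0.png"); print(n,np.round(c["origin"],3))
    for t in ["fixture","push_lip","lug_hole","guide_mouth","pin_shoulder","pin_head","pin_tip","tilt_top"]:
        for d in spotter.tip_of(n,t)[:3]:
            w=world(c,d["at"]); print(t,round(d["confidence"],2),np.round(w*1000).astype(int),np.round(proj(c,w)).astype(int))
    if n=="top":
      for t in ["drill_bit","countersink","brush","spare_disc","screwdriver","oil_can"]:
        for d in spotter.tip_of(n,t)[:2]:
            w=world(c,d["at"]); print(t,round(d["confidence"],2),np.round(w*1000).astype(int))
s=monitor.get_obs(); print(s["time_s"],s["eef_pos"],s["eef_rot"],ctrl.tcp_to_grasp)
E
```

```text
scene [1.192 0.497 0.587]
fixture 0.73 [544 108   0] [361 255]
push_lip 0.65 [467 124 146] [389 193]
lug_hole 0.76 [513   8  88] [337 206]
guide_mouth 0.71 [504 -66  56] [317 206]
pin_shoulder 0.73 [ 488 -134   55] [302 196]
pin_shoulder 0.71 [ 304 -246   15] [313 175]
pin_shoulder 0.59 [ 617 -295   14] [231 208]
pin_head 0.87 [ 652 -285   21] [223 212]
pin_head 0.72 [ 485 -171   54] [293 192]
pin_head 0.7 [ 285 -276   18] [310 170]
pin_tip 0.66 [ 488 -341    2] [253 190]
pin_tip 0.5 [ 378 -145    4] [323 196]
pin_tip 0.39 [592 269  -4] [410 296]Traceback (most recent call last):
  File "<stdin>", line 5, in <module>
ValueError: it knows: brush, countersink, drill_bit, fixture, guide_mouth, lug_hole, oil_can, pin_head, pin_shoulder, pin_tip, push_lip, screwdriver, spare_disc
```

Run:
```python
from h import *
n="top"
c=imaging.camera(n); save(c,n+"0.png"); print(n,np.round(c["origin"],3))
for t in ["fixture","push_lip","lug_hole","guide_mouth","pin_shoulder","pin_head","pin_tip","drill_bit","countersink","brush","spare_disc","screwdriver","oil_can"]:
        for d in spotter.tip_of(n,t)[:3]:
            w=world(c,d["at"]); print(t,round(d["confidence"],2),np.round(w*1000).astype(int),np.round(proj(c,w)).astype(int))
s=monitor.get_obs(); print(s["time_s"],s["eef_pos"],s["eef_rot"],ctrl.tcp_to_grasp)
```

```text
top [ 0.448 -0.017  1.064]
fixture 0.79 [542 109   0] [273 208]
fixture 0.72 [516   7  92] [309 215]
push_lip 0.83 [462 124 146] [259 237]
lug_hole 0.94 [510   3  91] [310 217]
guide_mouth 0.89 [498 -63  60] [336 222]
pin_shoulder 0.81 [ 488 -139   56] [366 226]
pin_shoulder 0.81 [ 618 -291   17] [419 178]
pin_shoulder 0.57 [ 305 -253   15] [409 296]
pin_head 0.92 [ 649 -281   19] [415 167]
pin_head 0.76 [ 480 -169   53] [377 229]
pin_head 0.55 [ 282 -279   20] [420 305]
pin_tip 0.91 [511  -6  68] [314 218]
pin_tip 0.7 [ 378 -143    6] [366 268]
pin_tip 0.6 [ 490 -338    9] [437 225]
drill_bit 0.74 [ 606 -147    2] [365 184]
drill_bit 0.33 [465 124 149] [259 235]
countersink 0.56 [712  57   0] [291 148]
countersink 0.56 [510  -8  64] [315 218]
brush 0.91 [590 277  -1] [212 192]
spare_disc 0.78 [503 433   0] [155 224]
screwdriver 0.72 [ 352 -373   -1] [452 277]
oil_can 0.94 [ 597 -458    2] [479 186]
1.1 [ 0.25724007 -0.51426113  0.23128437] [-6.50334056e-06  9.73232439e-01  2.29823018e-01 -5.59849501e-06] 0.0187
```

View pics/scene0.png

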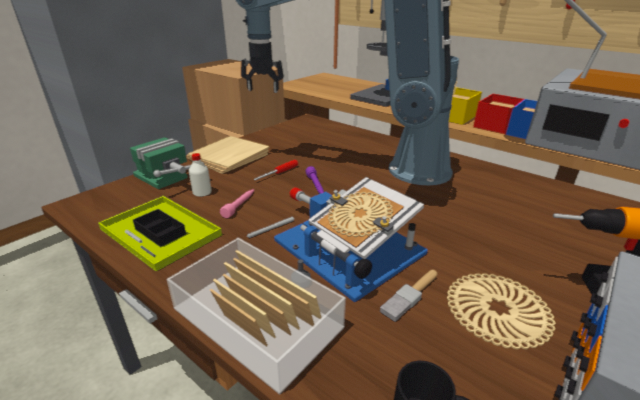

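View pics/top0.png

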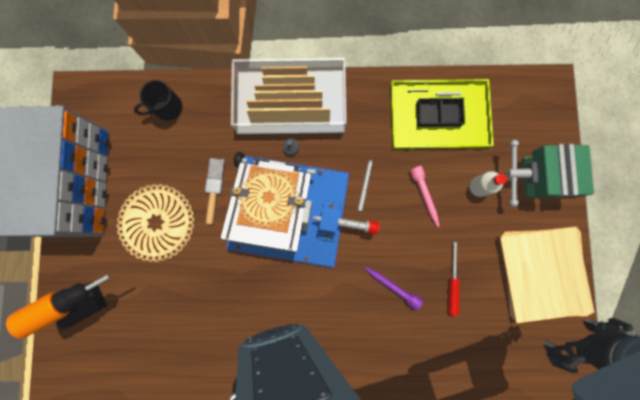

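The scene view shows the red pin head at about (296,193) and the raised top. The top view has the red head at about (373,228). The pink (425,195) and purple (395,288) pins are decoys. The fixture's yaw is about -11°, and its level lip should be near (456,125,97) mm. I'll move over the lip first.

```bash
python3 -m pendant '[[[20,0,0,0,0],[20,60,0,-5,0],[20,60,0,-5,0],[20,60,0,-5,0],[20,60,0,-5,0],[20,60,0,-5,0],[20,60,0,-5,0],[20,60,0,-5,0]]]'; python3 -m pendant '[[[20,60,0,-3,0],[20,60,0,0,0],[0,60,0,0,0],[0,60,0,0,0],[0,39,0,0,0],[0,0,0,0,0]]]'
```

```text
time_s: 2.1
eef_pos: [0.4167, -0.0967, 0.2319]
eef_rot: [0.0, 0.997, -0.075, 0.001]
wrist_force: [0.7, -1.0, -0.1]
opening: -0.001
time_s: 2.85
eef_pos: [0.4548, 0.1817, 0.2314]
eef_rot: [-0.0, 0.995, -0.097, 0.0]
wrist_force: [0.2, -0.4, 0.4]
opening: 0.001
```

```bash
python3 -m pendant '[[[2,-57,0,0,0],[0,0,-30,0,0],[0,0,-30,0,0],[0,0,-15,0,0],[0,0,-10,0,0],[0,0,-10,0,0]]]'
python3 - <<'E'
from h import *
c=imaging.camera("scene"); cv2.imwrite("pics/s1.png",cv2.resize(c["img"][130:330,220:480,::-1],None,fx=3,fy=3))
E
```

```text
time_s: 3.6
eef_pos: [0.4579, 0.1214, 0.1367]
eef_rot: [-0.0, 0.995, -0.099, 0.001]
wrist_force: [-0.1, 0.1, 1.8]
opening: 0.0
```

View pics/s1.png

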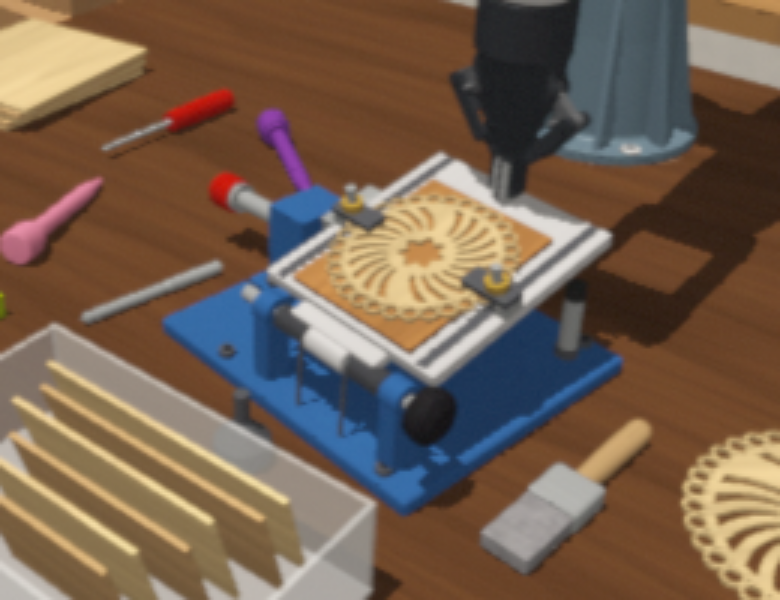

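The fingers are on the lip's middle at crop (508,190), and the red pin head is undisturbed at (228,190). I'll press down.

```bash
python3 -m pendant '[[[0,0,-10,0,0],[0,0,-10,0,0],[0,0,-8,0,0],[0,0,-6,0,0],[0,0,-3,0,0],[0,0,0,0,0]]]'; python3 -m pendant '[[[0,0,-3,0,0],[0,0,0,0,0]]]'
```

```text
time_s: 4.4
eef_pos: [0.4571, 0.1213, 0.099]
eef_rot: [0.0, 0.995, -0.1, -0.0]
wrist_force: [-0.4, -0.3, -0.0]
opening: -0.0
time_s: 4.65
eef_pos: [0.4575, 0.1213, 0.097]
eef_rot: [0.0, 0.995, -0.1, 0.0]
wrist_force: [-2.6, -0.1, 8.0]
opening: 0.004
```

```bash
python3 -m pendant '[[[0,0,-2,0,0],[0,0,0,0,0]]]'; python3 -m pendant '[[[0,0,20,0,0],[0,0,40,0,0],[0,0,50,0,0],[0,0,0,0,0]]]';python3 - <<'E'
from h import *
for n in ("scene","top"):
    c=imaging.camera(n)
    if n=="scene":cv2.imwrite("pics/s2.png",cv2.resize(c["img"][150:300,220:440,::-1],None,fx=3,fy=3))
    for t in ["push_lip","lug_hole","guide_mouth","pin_shoulder","pin_head","pin_tip"]:
        for d in spotter.tip_of(n,t)[:3]:
            w=world(c,d["at"]); print(n,t,round(d["confidence"],2),np.round(w*1000).astype(int))
E
```

```text
time_s: 4.9
eef_pos: [0.4582, 0.1214, 0.0969]
eef_rot: [0.0, 0.995, -0.099, 0.001]
wrist_force: [-8.6, -0.5, 23.5]
opening: 0.0
time_s: 5.4
eef_pos: [0.4602, 0.1214, 0.2086]
eef_rot: [-0.0, 0.995, -0.099, 0.005]
wrist_force: [-0.7, 0.1, -0.2]
opening: 0.002
scene push_lip 0.92 [453 126  96]
scene push_lip 0.22 [591 270  -3]
scene lug_hole 0.68 [515   9  60]
scene guide_mouth 0.71 [503 -64  59]
scene guide_mouth 0.56 [715  56  -5]
scene pin_shoulder 0.73 [ 618 -292   14]
scene pin_head 0.77 [ 650 -287   21]
scene pin_head 0.69 [ 485 -172   58]
scene pin_head 0.57 [ 285 -281   19]
scene pin_tip 0.57 [ 491 -344    2]
scene pin_tip 0.46 [ 380 -146    3]
top push_lip 0.72 [452 123  99]
top lug_hole 0.8 [514   6  61]
top guide_mouth 0.89 [501 -67  60]
top pin_shoulder 0.93 [ 305 -256   14]
top pin_shoulder 0.85 [ 616 -290   16]
top pin_shoulder 0.6 [ 490 -143   53]
top pin_head 0.96 [ 647 -277   19]
top pin_head 0.83 [ 283 -277   22]
top pin_tip 0.9 [ 492 -341   12]
top pin_tip 0.63 [511  -7  69]
top pin_tip 0.63 [ 377 -140    5]
```

View pics/s2.png

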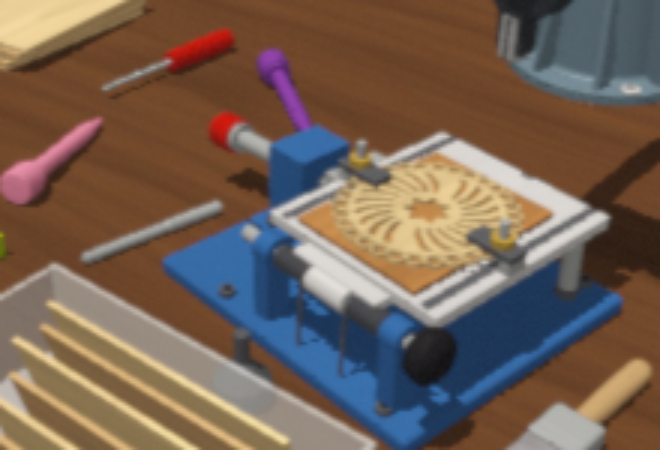

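The picture shows the top down near level, with the pin's red head at crop (228,130), still loose. Next I'll go behind the head and descend.

```bash
python3 -m pendant '[[[2,-56,0,0,0],[2,-56,0,0,0],[2,-56,0,0,0],[2,-56,0,0,0],[2,-57,0,0,0],[4,-57,0,0,0],[0,0,0,0,0]]]'; python3 -m pendant '[[[0,0,-50,0,0],[0,0,-50,0,0],[0,0,-40,0,0],[0,0,-20,0,0],[0,0,0,0,0]]]'
python3 - <<'E'
from h import *
c=imaging.camera("top"); cv2.imwrite("pics/t2.png",cv2.resize(c["img"][140:300,240:460,::-1],None,fx=3,fy=3))
E
```

```text
time_s: 6.98
eef_pos: [0.471, -0.2204, 0.2044]
eef_rot: [0.001, 0.995, -0.102, 0.0]
wrist_force: [-0.0, 0.4, 0.3]
opening: -0.004
time_s: 7.6
eef_pos: [0.4698, -0.2146, 0.0426]
eef_rot: [-0.001, 0.995, -0.099, -0.002]
wrist_force: [0.9, 0.3, 0.6]
opening: 0.005
```

View pics/t2.png

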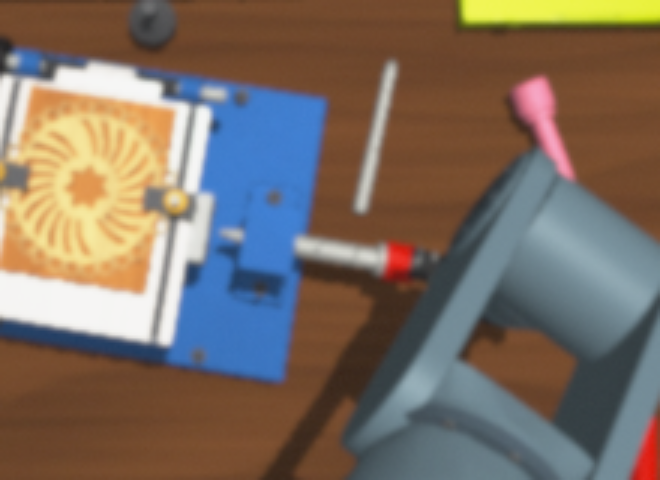

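```bash
python3 -m pendant '[[[4,0,5,0,0],[2,10,0,0,0],[2,10,0,0,0],[1,6,0,0,0],[1,6,0,0,0],[1,6,0,0,0],[0,0,0,0,0]]]'; python3 -m pendant '[[[1,6,0,0,0],[1,6,0,0,0],[1,6,0,0,0],[1,6,0,0,0],[0,0,0,0,0]]]'
python3 - <<'E'
from h import *
for n in ("top","scene"):
    c=imaging.camera(n)
    for t in ["lug_hole","pin_shoulder","pin_head","pin_tip","push_lip"]:
        for d in spotter.tip_of(n,t):
            w=world(c,d["at"]); 
            if abs(w[0]-.5)<.06 and w[2]>.03: print(n,t,round(d["confidence"],2),np.round(w*1000).astype(int))
a=c["img"][150:300,220:440,::-1]; c=imaging.camera("top"); b=c["img"][150:300,240:460,::-1]
cv2.imwrite("pics/c3.png",cv2.resize(np.vstack([a,b]),None,fx=2,fy=2,interpolation=cv2.INTER_CUBIC))
E
```

```text
time_s: 8.52
eef_pos: [0.4823, -0.1785, 0.0495]
eef_rot: [0.0, 0.995, -0.099, 0.0]
wrist_force: [-0.1, -1.2, 0.5]
opening: 0.001
time_s: 9.15
eef_pos: [0.486, -0.1537, 0.0491]
eef_rot: [-0.0, 0.995, -0.099, -0.0]
wrist_force: [-0.7, -0.1, 0.1]
opening: 0.002
top lug_hole 0.81 [513   3  60]
top pin_shoulder 0.54 [ 495 -109   60]
top pin_shoulder 0.35 [519  25  64]
top pin_tip 0.43 [516  24  65]
top push_lip 0.62 [454 126  99]
scene lug_hole 0.75 [517  10  58]
scene pin_shoulder 0.43 [ 497 -109   60]
scene pin_head 0.67 [ 489 -138   58]
scene push_lip 0.56 [452 122  96]
```

View pics/c3.png

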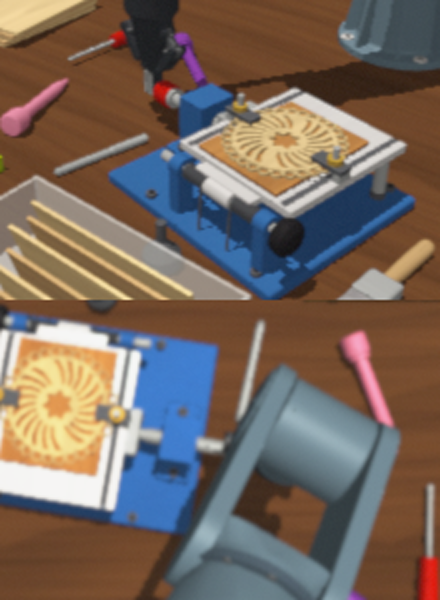

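The tip has entered the lug, and the shoulder is now at about y=-109, so about 44 mm remain.

```bash
python3 -m pendant '[[[1,6,0,0,0],[1,6,0,0,0],[1,6,0,0,0],[1,6,0,0,0],[0,0,0,0,0]]]'; python3 -m pendant '[[[1,5,0,0,0],[1,5,0,0,0],[1,4,0,0,0],[0,0,0,0,0]]]';  python3 -m pendant '[[[1,3,0,0,0],[0,0,0,0,0]]]'
```

```text
time_s: 10.42
eef_pos: [0.4901, -0.1299, 0.0492]
eef_rot: [-0.0, 0.995, -0.099, -0.0]
wrist_force: [-0.3, -0.0, 0.7]
opening: -0.002
time_s: 10.92
eef_pos: [0.4931, -0.1162, 0.0492]
eef_rot: [-0.0, 0.995, -0.099, -0.0]
wrist_force: [-0.3, -0.3, 0.3]
opening: -0.0
time_s: 11.18
eef_pos: [0.4941, -0.1135, 0.0493]
eef_rot: [-0.0, 0.995, -0.1, -0.0]
wrist_force: [0.6, 0.1, -0.1]
opening: 0.001
```

```bash
python3 -m pendant '[[[0,2,0,0,0],[0,0,0,0,0]]]'; python3 -m pendant '[[[0,2,0,0,0],[0,0,0,0,0]]]';  python3 -m pendant '[[[1,2,0,0,0],[0,0,0,0,0]]]'
python3 - <<'E'
from h import *
for n in ("top","scene"):
    c=imaging.camera(n)
    for t in ["guide_mouth","pin_shoulder","pin_head","pin_tip"]:
        for d in spotter.tip_of(n,t):
            w=world(c,d["at"]); 
            if abs(w[0]-.5)<.06 and w[2]>.03: print(n,t,round(d["confidence"],2),np.round(w*1000).astype(int))
E
```

```text
time_s: 11.42
eef_pos: [0.4942, -0.1125, 0.0494]
eef_rot: [0.001, 0.995, -0.099, 0.0]
wrist_force: [-0.4, -4.5, -0.9]
opening: 0.001
time_s: 11.68
eef_pos: [0.4943, -0.1124, 0.0496]
eef_rot: [0.002, 0.995, -0.099, 0.0]
wrist_force: [-2.4, -13.6, -3.6]
opening: -0.003
time_s: 11.92
eef_pos: [0.4948, -0.1123, 0.0497]
eef_rot: [0.004, 0.995, -0.099, -0.0]
wrist_force: [-7.2, -21.9, -0.6]
opening: -0.004
top guide_mouth 0.81 [499 -67  62]
scene guide_mouth 0.79 [505 -66  58]
scene pin_shoulder 0.51 [504 -69  61]
scene pin_head 0.56 [ 496 -100   61]
```

The pin came to a hard stop where the shoulder should be home. I'll back off and check.

```bash
python3 -m pendant '[[[-2,-8,0,0,0],[-6,-30,0,0,0],[-10,-50,0,0,0],[0,0,60,0,0],[0,0,60,0,0],[0,-50,30,0,0],[0,-50,0,0,0],[0,0,0,0,0]]]'
python3 - <<'E'
from h import *
I=[]
for n in ("top","scene"):
    c=imaging.camera(n)
    for t in ["guide_mouth","pin_shoulder","pin_head","push_lip","lug_hole","drill_bit","countersink","brush","spare_disc","screwdriver","oil_can"]:
        for d in spotter.tip_of(n,t)[:3]:
            w=world(c,d["at"]); 
            if d["confidence"]>.4: print(n,t,round(d["confidence"],2),np.round(w*1000).astype(int))
    I.append(c["img"][150:300,220:440,::-1] if n=="scene" else c["img"][150:250,250:470,::-1])
cv2.imwrite("pics/c4.png",cv2.resize(np.vstack(I),None,fx=2.4,fy=2.4,interpolation=cv2.INTER_CUBIC))
E
```

```text
time_s: 13.42
eef_pos: [0.4771, -0.2985, 0.1998]
eef_rot: [0.0, 0.995, -0.101, 0.001]
wrist_force: [-1.0, 0.6, -1.0]
opening: -0.001
top guide_mouth 0.62 [502 -65  61]
top pin_shoulder 0.84 [ 304 -253   15]
top pin_shoulder 0.81 [ 615 -291   15]
top pin_shoulder 0.66 [504 -69  59]
top pin_head 0.86 [ 649 -280   18]
top pin_head 0.82 [ 284 -280   20]
top pin_head 0.54 [ 493 -101   63]
top push_lip 0.87 [453 127  97]
top lug_hole 0.81 [513   7  62]
top drill_bit 0.68 [ 606 -145    2]
top countersink 0.66 [502 -69  63]
top countersink 0.52 [712  58   2]
top brush 0.61 [592 269   1]
top spare_disc 0.94 [503 435   2]
top oil_can 0.85 [ 595 -460    1]
scene guide_mouth 0.75 [503 -66  58]
scene pin_shoulder 0.76 [ 616 -289   16]
scene pin_shoulder 0.69 [ 307 -244   14]
scene pin_shoulder 0.41 [504 -70  60]
scene pin_head 0.72 [ 652 -290   21]
scene pin_head 0.7 [ 287 -278   17]
scene pin_head 0.59 [ 496 -101   62]
scene push_lip 0.82 [454 124  94]
scene lug_hole 0.93 [514  11  58]
scene drill_bit 0.7 [ 605 -149   -4]
scene drill_bit 0.45 [502 -67  59]
scene countersink 0.49 [713  55  -2]
scene brush 0.69 [591 268  -1]
scene spare_disc 0.85 [507 435  -3]
scene screwdriver 0.56 [ 358 -376   -4]
scene oil_can 0.98 [ 598 -464    2]
```

View pics/c4.png

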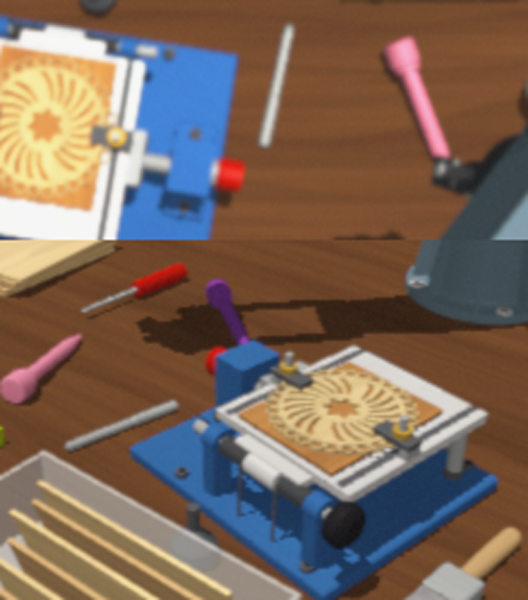

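Everything looks right, but the shoulder-to-mouth estimate is 2–4 mm, which is within network noise. I'll check it independently with the red head's pixels, then decide whether to push again.

Run:
```python
from h import *
m=np.array([.502,-.0655,.062]); u=np.array([.185,.983,0]); 
for n in ("top","scene"):
    c=imaging.camera(n); im=c["img"].astype(int); 
    mask=(im[:,:,0]>130)&(im[:,:,1]<70)&(im[:,:,2]<70)
    p=np.array(proj(c,m-.02*u)); yy,xx=np.nonzero(mask); k=np.hypot(xx-p[0],yy-p[1])<25
    xx,yy=xx[k],yy[k]
    d=np.array(proj(c,m-.03*u))-np.array(proj(c,m-.01*u)); s=np.linalg.norm(d)/20; d/=np.linalg.norm(d)
    mp=np.array(proj(c,m+([0,0,.012] if n=="top" else [.01,0,.01])))
    t=((xx-mp[0])*d[0]+(yy-mp[1])*d[1])/s
    print(n,k.sum(),"px/mm",round(s,2),"red along axis mm from mouth: min/median/max",np.round(np.percentile(t,[3,50,97]),1))
```

```text
top 136 px/mm 0.39 red along axis mm from mouth: min/median/max [10.2 22.4 34.5]
scene 36 px/mm 0.27 red along axis mm from mouth: min/median/max [21.  30.8 38.7]
```

The red head pixels agree to within about 2 mm of fully home. A firmer second push is cheap insurance.

```bash
python3 -m pendant '[[[0,50,0,0,0],[0,48,0,0,0],[0,0,-50,0,0],[0,0,-50,0,0],[0,0,-46,0,0],[5,25,0,0,0],[5,28,0,0,0],[3,15,0,0,0]]]'; python3 -m pendant '[[[2,12,0,0,0],[1,5,0,0,0],[0,3,0,0,0],[0,0,0,0,0]]]'
```

```text
time_s: 15.72
eef_pos: [0.4902, -0.1286, 0.0532]
eef_rot: [-0.0, 0.995, -0.099, -0.0]
wrist_force: [-0.0, 0.0, 0.0]
opening: -0.004
time_s: 16.23
eef_pos: [0.4934, -0.1122, 0.0537]
eef_rot: [0.002, 0.995, -0.099, 0.001]
wrist_force: [-1.9, -9.3, -1.0]
opening: 0.0
```

```bash
python3 -m pendant '[[[0,3,0,0,0],[0,0,0,0,0]]]'; python3 -m pendant '[[[0,2,0,0,0],[0,0,0,0,0]]]'
```

```text
time_s: 16.48
eef_pos: [0.4935, -0.112, 0.0541]
eef_rot: [0.004, 0.995, -0.099, 0.001]
wrist_force: [-3.2, -19.8, -2.9]
opening: 0.004
time_s: 16.73
eef_pos: [0.4936, -0.1119, 0.0543]
eef_rot: [0.006, 0.995, -0.099, 0.001]
wrist_force: [-5.0, -28.2, -3.8]
opening: -0.002
```

It doesn't move at 28 N, well above the 5–12 N driving force, so the shoulder is home. I'll retreat and hand in.

```bash
python3 -m pendant '[[[-2,-12,0,0,0],[-6,-35,0,0,0],[-8,-50,0,0,0],[0,0,50,0,0],[0,0,50,0,0],[0,0,40,0,0],[0,0,0,0,0]]]'
python3 - <<'E'
from h import *
for n in ("top","scene"):
    c=imaging.camera(n)
    for t in ["guide_mouth","pin_shoulder","pin_head","push_lip","screwdriver"]:
        for d in spotter.tip_of(n,t):
            w=world(c,d["at"])
            if (abs(w[0]-.48)<.06 and w[2]>.03) or t=="screwdriver": print(n,t,round(d["confidence"],2),np.round(w*1000).astype(int))
print(monitor.get_obs()["wrist_force"]); order.hand_in()
E
```

```text
time_s: 17.6
eef_pos: [0.4791, -0.2034, 0.1973]
eef_rot: [0.002, 0.995, -0.1, 0.003]
wrist_force: [0.4, -0.9, 0.5]
opening: -0.002
top guide_mouth 0.89 [503 -65  59]
top pin_head 0.76 [ 493 -100   63]
top push_lip 0.87 [453 127  97]
top push_lip 0.37 [501 -69  61]
scene guide_mouth 0.72 [502 -66  60]
scene pin_shoulder 0.58 [504 -69  61]
scene pin_head 0.53 [ 496 -102   62]
scene push_lip 0.72 [455 125  95]
scene screwdriver 0.62 [ 353 -377   -1]
[ 0.92083944 -0.79294254  0.61393358]
the job is handed in; nothing more can be done
```

The top is pressed down and the red lock pin is driven home, and I handed the job in at about 17.7 s. I pressed the lip until it stopped at z = 97 mm. Then I pushed the red pin in with shut fingers to a hard stop, and pushed a second time to confirm it.

- **Pin home:** the pin did not move under 28 N, against the 5–12 N it takes to drive. The fit check disagrees slightly. The networks put the shoulder 2–4 mm short of the mouth and the head pixels about 2 mm short, both within about 4 mm of error and under the 5 mm limit. I treated the hard stop as showing the shoulder is home.
- **Top level:** with the arm clear, the lip reads z = 95–97 mm, and level is 97 mm. I did not measure the tilt angle directly; the lip height is what I relied on.
- **Loose things:** the drill bit, countersink, brush, spare disc and bottle read where they started, within network error, in a check before the second push. The screwdriver read the same at the end. The arm stands clear of everything.

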